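# Set the datum stop and hold the carrier on it against the sprung plunger

## Robot

A 6-joint arm with a two-finger parallel gripper is mounted at the origin on the work surface. World frame = base frame: x ahead of the robot, y to its left, z up, the work surface at z = 0. Lengths are in m, angles in rad, forces in N, time in s.
With the tool pointing down it reaches from about 0.35 to 0.975 m from the base axis. Payload 4.9 kg.
Tool frame: the origin (TCP) lies between the finger pads; the fingertips stand 14 mm ahead of it and the grasp point (between the pads) lies 5 mm behind it (manip.tcp_to_tips is the distance from the TCP to the fingertips, in m); z points along the fingers, y is the line along which they close (so a half turn about z gives the same grasp; the last joint's range is limited). The gripper opens to 85 mm and grips with 20 to 120 N. Pads are 22 mm wide; open, the fingers measure 114 mm over their backs; the gripper's body (76 mm by 85 mm) begins 54 mm behind the grasp point. The pads swing forward as they close: fully open they stand 13 mm farther back than shut.
Start: joints at [0.997, 0.053, 1.613, -0, 1.476, -0.119], TCP at [0.275, 0.561, 0.245] pointing down, gripper open.
Joint ranges: [-3.01, 3.01], [-1.01, 2.22], [0.06, 2.58], [-1.02, 4.17], [0.09, 2.62], [-3.14, 3.14]. Speed limits (rad/s): [2.57, 2.57, 3.14, 3.14, 3.14, 3.14].

## Interface

Orientations are given as a unit quaternion [w, x, y, z].
In Python, from plant import manip gives the robot as it stands.
- The arm moves only by the tool servo_tool, never from a script. Its argument "moves" is a list that holds one entry, the list of rows, each a list of 7 numbers: the shift along the tool's x, y, z in mm, then the turn, a rotation vector about the tool's x, y, z in degrees, then the finger opening in mm, from 0 to 85.4. In form: [[[x, y, z, ax, ay, az, fingers], ...]]. A call has 1 to 12 rows; each row shifts and turns the commanded pose from where the row before left it, along the tool's axes as they then stand; what a row does not reach is not made up. A row lasts 1/8 s, in which the tool goes at most 62.5 mm and 10.7 degrees, less where a joint would pass 70% of its speed; a pose out of reach is approached as far as the arm can. A call with a gripper value outside its range is refused whole. The fingers move at their own pace and stop on an object; the grip force is fixed at half the most. Time passes only in rows, so rows that do not move let the fingers close. It gives the time, the measured TCP pose, the force, the opening and the grip force at its end, in the units of the state.
- manip.state(): the state, without advancing time (a new reading comes with each control period).
- manip.grab_frame(name): name is "scene" or "top" or "wrist"; returns a dict with "image" (400x640x3 uint8, blue, green, red), "mtx" (3x3 intrinsics, pixels), "eye" and "rotation" of the camera in the world. Camera axes: x right, y down, z forward; pixel columns grow to the right and rows downward; lengths in m; the calibration is good to about 2 mm. A picture is of the moment at which its call begins. There is no depth.
- manip.job_done(): hands the job in; it is judged then, once.
The state is a dict: "time": time; "joint_pos": joint angles; "joint_vel": joint speeds; "joint_efforts": joint torques, N m; "tool_pos": TCP position; "tool_rot": TCP orientation; "contact_force": force on the tool from outside, world axes, zero at the start; "ft_torque": the same for the moment, N m; "gripper_width": opening from 0.0 (shut) to 1.0 (fully open); "grasp_force": force on a finger pad.
Only numpy, scipy, OpenCV 4.12 (cv2) and the standard library are available. Lean on these libraries where they do the work, as an engineer would, in place of code of your own. Each camera call takes 0.05 s, during which the arm holds its last target. There are 200 camera calls.

## Task

On the laser-marking fixture, first turn the knob until the stop's pointer lines up with the tip of the index clip. Then set the plywood carrier (the sled with the upright grip) down between the two guide rails with its front towards the stop and short of the plunger, slide it along against the sprung plunger until it rests squarely on both posts of the hard stop, and press it there firmly but without forcing the stop back off its setting. Finish while still holding it pressed on the stop with the gripper's fingers, and leave everything else on the bench where it is.

Things in the scene. Friction and masses are not known exactly. Their poses are not given: they have to be found in the camera images.
- fixture: the fixture: aluminium plate fixed to the bench, x from -63 to +87, y from -130 to +160, top face (deck) at z = 12. Origin at bench height on the middle line of the track; the carrier is pushed along its +y. A grey gearbox 80 (x) x 70 (y) at y = 85 to 155, top 57 above the bench, carries the knob on top. White scale bar with ticks at x = 55 to 81, top 26 above the bench
- track (a point): where the carrier can be set down: on the deck (12 above the bench) at fixture x = 0, y = -85, axes as the fixture's. Steel guide rails on both sides run along y from fixture y = -130 to -10, 10 high above the deck, inner faces 66 apart (x = -33 and +33)
- stop_knob (a joint): turn of the knob, rad, 0 to 3.75, grows clockwise seen from above; each rad drives the stop and its pointer 8 mm towards the fixture's -y (towards the carrier). Stiff: about 0.25 N m to turn, stays where it is left
- stop_knob_grip (a point): on the knob's vertical axis (fixture x = 0, y = 120) at the height to grip it, 94 above the bench. The knob is a black bar grip 49 long, 14 thick, 32 tall (top 7 above this point) on a disc 52 across whose top lies 23 below this point; this frame turns with the knob and the bar is long along its x axis; at knob value 0 the bar lies along the fixture's x
- stop (a joint): travel of the hard stop towards the fixture's -y, m, 0 to 0.03, geared to the knob at 0.008 per rad; its face is at fixture y = 20 mm minus this travel. A push of about 30 N or more on the stop turns the knob back
- stop_face (a point): middle of the stop's face, 24 above the bench: two steel posts 16 wide at x = -20 and +20 from the fixture's middle line, tops 36 above the bench with a bridge up to 42 over their rear half; the plunger passes between them
- stop_pointer (a point): tip of the thin dark pointer needle on the stop, just over the scale bar, 30 above the bench; it moves with the stop, 20 mm behind the stop's face
- index_clip: small black clip 14 wide (y) sitting on the scale bar, with a 2 mm wide tip pointing towards the pointer needle; origin at this tip, axes parallel to the fixture's. The pointer is aligned when it has the same position along the fixture's y as this origin
- plunger (a joint): how far the plunger is pushed in, m, 0 (out) to 0.045; spring about 3 N at first touch growing by 0.15 N per mm, so about 5 to 6.5 N where the carrier meets the stop
- plunger_nose (a point): nose of the round brass plunger pin, 12 across, axis 25 above the bench along the fixture's y on its middle line; fully out it is at fixture y = -18
- carrier: the carrier: loose plywood sled 60 x 60, 28 high, with an upright wooden grip on its middle, 40 (x) by 20 (y), reaching to 74 above its underside; about 0.25 kg. A small aluminium disc on its top marks the front, its +y face. Origin under its centre
- carrier_grip (a point): on the carrier's grip, 54 above its underside, on the centre line: where to take hold
- carrier_front (a point): middle of the carrier's front (+y) face, 30 ahead of its centre, 13 above its underside; this face meets the plunger and the stop
- offcut: a bystander: plain flat plywood offcut 70 x 50 x 18, no grip on it, lying beside the fixture; origin under its centre
- tape_roll: a bystander: roll of paper tape, 84 across, 24 high, lying flat beyond the fixture; origin under its centre
- screw_jar: a bystander: clear jar with steel cap, 52 across, 60 high; origin under its centre
- screwdriver: a bystander: screwdriver lying on the bench, robot side; origin at the middle of its length
- glue_bottle: a bystander: white bottle, 60 across, 150 high; origin under its centre
- mug: a bystander: white mug, 80 across, 90 high; origin under its centre
- bench_brush: a bystander: brush lying on the bench; origin at the middle of its length

How it is judged:
By the outcome, as a careful person would: the job done as asked, in the order asked, and still so for the second after the job is handed in, while the arm keeps its last pose, push and grip.
It also fails if it takes over 72 s, if anything falls off the work surface, if the arm or the gripper's body presses on something with over 40 N, if the wrist force passes 120 N, or if a joint passes its speed limit or range.

## Working session

There is one attempt and no reset: what is moved stays moved. The work goes in short steps, Python scripts to look and compute and a tool call to move; the robot and the scene stay as the last step left them, time stands still between calls to the robot, and variables do not carry over. Pictures are saved under pics/ and viewed, at most 11 in all, crops included, and the job is handed in when it is done.

Besides the shell and the picture viewer there is one more tool, called as name(argument=value, ...), one argument or row to a line, values as JSON. servo_tool: Moves the arm, as the interface text tells. Its arguments: {"type":"object","properties":{"moves":{"type":"array"}},"required":["moves"]}

```bash
mkdir -p pics
cat > h.py <<'E'
import numpy as np, cv2
from plant import manip
def grab(n,save=None):
    f=manip.grab_frame(n)
    if save: cv2.imwrite('pics/'+save,f['image'])
    return f
def ray(f,u,v,z):
    d=np.array(f['rotation'])@np.linalg.solve(np.array(f['mtx']),[u,v,1.]); e=np.array(f['eye'])
    return e+d*(z-e[2])/d[2]
def proj(f,p):
    c=np.array(f['rotation']).T@(np.array(p)-np.array(f['eye'])); q=np.array(f['mtx'])@c
    return q[:2]/q[2]
E
python3 - <<'E'
from h import *
import pickle
for n in ['scene','top']:
    f=grab(n,n+'1.png'); pickle.dump(f,open(n+'1.pkl','wb')); print(n,f['eye'],np.round(f['rotation'],3).tolist(),f['mtx'])
s=manip.state(); print(s['tool_pos'],s['tool_rot'],s['time'])
E
```

```text
scene [1.44326632 0.24621805 0.74539964] [-0.271, 0.491, 0.734, -0.382] [[453.70784515   0.         319.25617365]
 [  0.         453.70784515 203.04690293]
 [  0.           0.           1.        ]]
top [ 0.41839035 -0.1373323   0.96928481] [-0.06, 0.713, -0.697, 0.037] [[381.93283179   0.         318.075839  ]
 [  0.         381.93283179 198.11624294]
 [  0.           0.           1.        ]]
[0.27426322 0.56101913 0.24419296] [-3.01272121e-04  2.25443997e-01  9.74255708e-01 -8.53321258e-04] 0.1
```

View pics/top1.png

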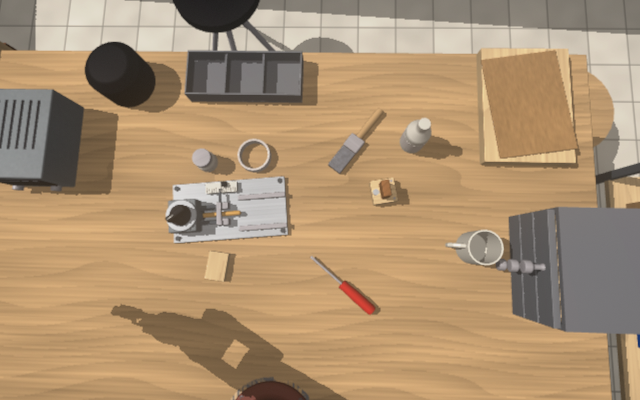

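View pics/scene1.png

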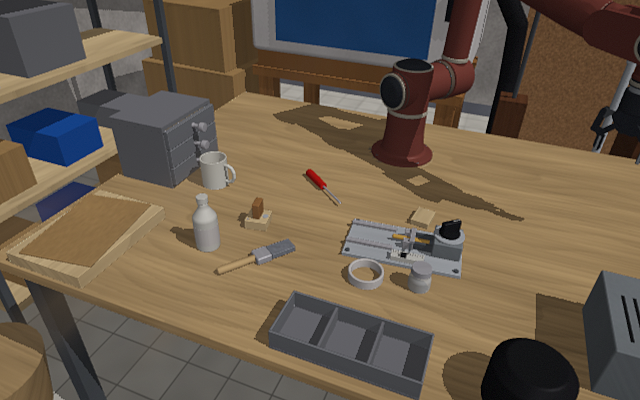

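The top view shows the fixture at about px (173-288, 178-243): knob at (180,215), scale bar at (220,187), stop at (222,210). The carrier is at (383,191). Next I'll enlarge this part.

Run:
```python
from h import *
import pickle
f=pickle.load(open('top1.pkl','rb')); im=f['image']
a=cv2.resize(im[165:255,160:300],None,fx=5.7,fy=5.7,interpolation=cv2.INTER_CUBIC)
cv2.imwrite('pics/c1.png',a)
g=cv2.cvtColor(im,cv2.COLOR_BGR2HSV)
# plate: low saturation bright pixels
m=((g[...,1]<45)&(g[...,2]>110)).astype(np.uint8); m[:165]=0;m[260:]=0;m[:,:160]=0;m[:,300:]=0
m=cv2.morphologyEx(m,cv2.MORPH_CLOSE,np.ones((9,9)))
c=max(cv2.findContours(m,0,1)[0],key=cv2.contourArea); r=cv2.minAreaRect(c)
P=np.array([ray(f,u,v,.012)[:2] for u,v in cv2.boxPoints(r)]);print(r,P.round(4).tolist(),np.linalg.norm(np.diff(P,axis=0),axis=1))
print('carrier',ray(f,383,191,.028))
```

```text
Traceback (most recent call last):
  File "h.py", line 8, in ray
    d=np.array(f['rotation'])@np.linalg.solve(np.array(f['mtx']),[u,v,1.]); e=np.array(f['eye'])
      ~~~~~~~~~~~~~~~~~~~~~~~^~~~~~~~~~~~~~~~~~~~~~~~~~~~~~~~~~~~~~~~~~~~~
ValueError: matmul: Input operand 1 has a mismatch in its core dimension 0, with gufunc signature (n?,k),(k,m?)->(n?,m?) (size 3 is different from 4)
```

View pics/c1.png

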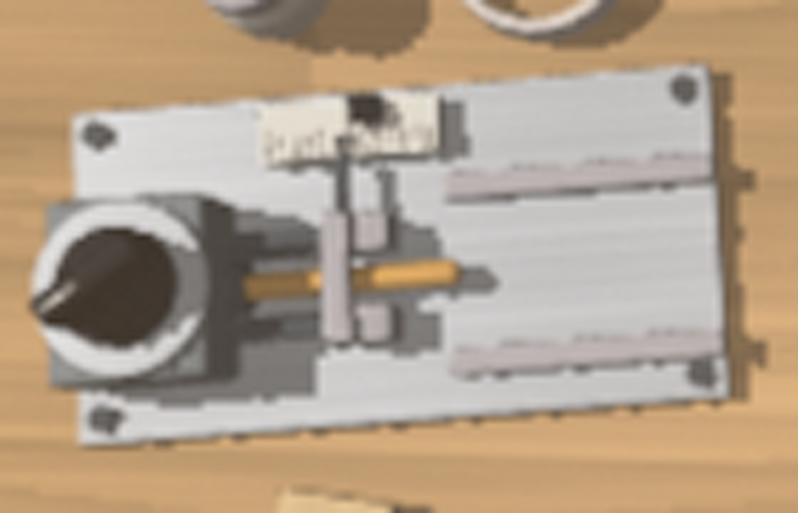

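```bash
sed -i '2i from scipy.spatial.transform import Rotation as R' h.py
sed -i "s/np.array(f\['rotation'\])/rot(f)/" h.py
cat >> h.py <<'E'
def rot(f): w,x,y,z=f['rotation']; return R.from_quat([x,y,z,w]).as_matrix()
E
python3 - <<'E'
from h import *
import pickle
f=pickle.load(open('top1.pkl','rb'))
pts=np.array([(72,116),(710,67),(730,398),(80,443)])/5.7+[160,165]
P=np.array([ray(f,u,v,.012)[:2] for u,v in pts]);print(P.round(4).tolist(),np.linalg.norm(P-np.roll(P,-1,0),axis=1))
# model pts (x,y): 
M=np.array([(87,160),(87,-130),(-63,-130),(-63,160)])/1000
mc,pc=M.mean(0),P.mean(0); H=(M-mc).T@(P-pc); th=np.arctan2(H[0,1]-H[1,0],H[0,0]+H[1,1])
r=np.array([[np.cos(th),-np.sin(th)],[np.sin(th),np.cos(th)]]); o=pc-r@mc
print('th',np.degrees(th),'o',o,'resid',((M@r.T+o)-P).round(4).tolist())
fx=lambda x,y:(r@[x/1e3,y/1e3]+o).round(4)
print('knob',fx(0,120),'track',fx(0,-85))
inv=lambda p:r.T@(p[:2]-o)*1e3
print('needle',inv(ray(f,343/5.7+160,150/5.7+165,.03)),'clip',inv(ray(f,367/5.7+160,105/5.7+165,.03)))
print('knob top px', proj(f,[*fx(0,120),.101])*5.7-np.array([160,165])*5.7)
g=f['image'][160:220,355:415]; cv2.imwrite('pics/c2.png',cv2.resize(g,None,fx=8,fy=8,interpolation=2))
print('carrier',ray(f,383,191,.028))
s=manip.state();w,x,y,z=s['tool_rot'];print(R.from_quat([x,y,z,w]).as_matrix().round(3).tolist())
w=grab('wrist','w1.png');T=R.from_quat([x,y,z,s['tool_rot'][0]]).as_matrix()
print('cam in tool',T.T@(w['eye']-s['tool_pos']),(T.T@rot(w)).round(2).tolist(),w['mtx'])
E
```

```text
[[0.5754, 0.2717], [0.6032, -0.0166], [0.4555, -0.0308], [0.429, 0.2568]] [0.28963203 0.14840523 0.28882271 0.14718986]
th 5.446372984933406 o [0.50525588 0.10423033] resid [[0.0013, 0.0], [0.001, -0.0004], [-0.0006, -0.0004], [-0.0016, 0.0007]]
knob [0.4939 0.2237] track [0.5133 0.0196]
needle [57.67915295 32.42169602] clip [76.98591234 21.05303617]
knob top px [ 83.73831596 279.19038224]
carrier [ 0.56868086 -0.2649988   0.028     ]
[[-0.898, 0.439, -0.001], [0.439, 0.898, -0.002], [0.0, -0.002, -1.0]]
cam in tool [ 0.07077695 -0.00053928 -0.12927751] [[0.0, -0.96, -0.28], [1.0, 0.0, -0.0], [0.0, -0.28, 0.96]] [[315.11259514   0.         319.09240373]
 [  0.         315.11259514 195.81730833]
 [  0.           0.           1.        ]]
```

View pics/c2.png

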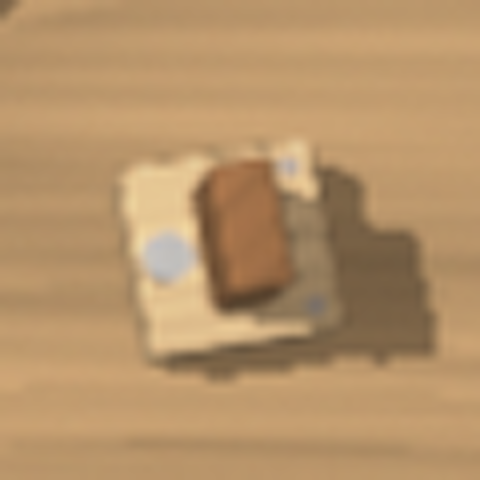

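Carrier at about world (0.569,-0.265): its disc (165,257 in the crop) faces +y and it is yawed roughly as the fixture is. Now I'll move the wrist over the fixture for a close look.

servo_tool(
  moves=[
    [[-43.7,-27,6,0,0,0,85],[-43.7,-27,6,0,0,0,85],[-43.7,-27,6,0,0,0,85],[-43.7,-27,6,0,0,0,85],[-43.7,-27,6,0,0,0,85],[-43.7,-27,6,0,0,0,85],[-43.7,-27,6,0,0,0,85],[-43.7,-27,6,0,0,0,85],[-43.7,-27,6,0,0,0,85],[0,0,0,0,0,8,85],[0,0,0,0,0,8,85],[0,0,0,0,0,7,85]],
  ],
)

```text
time: 1.65
tool_pos: [0.521, 0.17, 0.1908]
tool_rot: [-0.0, 0.417, 0.909, -0.0]
contact_force: [-0.1, -0.1, 0.5]
gripper_width: 0.992
grasp_force: 0.0
```

```bash
cat >> h.py <<'E'
def tool():
    s=manip.state(); w,x,y,z=s['tool_rot']; return np.array(s['tool_pos']),R.from_quat([x,y,z,w]).as_matrix(),s
E
python3 - <<'E'
from h import *
import pickle
f=grab('wrist','w2.png'); pickle.dump(f,open('w2.pkl','wb'))
p,T,s=tool(); print(p,np.degrees(np.arctan2(T[1,1],T[0,1])),s['time'],f['eye'])
E
```

```text
[0.52091608 0.17014534 0.19086662] 40.55157759033808 1.7 [0.47455356 0.2230546  0.32014597]
```

View pics/w2.png

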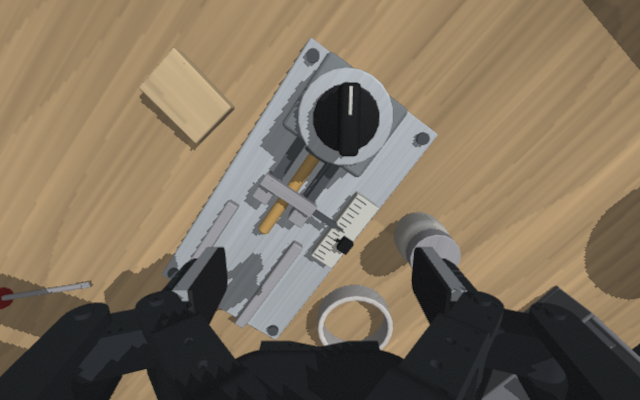

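Wrist view: plate corners (312,38), (437,135), (274,338); knob centre about (350,117), its bar upright in the image (along tool x); needle tip about (342,229), clip (344,244). I'll compute and enlarge needle and clip.

Run:
```python
from h import *
import pickle
f=pickle.load(open('w2.pkl','rb')); im=f['image']
pts=np.array([(312,38),(437,135),(274,338)])
P=np.array([ray(f,u,v,.012)[:2] for u,v in pts]);print(P.round(4).tolist(),np.linalg.norm(np.diff(P,axis=0),axis=1))
M=np.array([(-63,160),(87,160),(87,-130)])/1000
mc,pc=M.mean(0),P.mean(0); H=(M-mc).T@(P-pc); th=np.arctan2(H[0,1]-H[1,0],H[0,0]+H[1,1])
r=np.array([[np.cos(th),-np.sin(th)],[np.sin(th),np.cos(th)]]); o=pc-r@mc
print('th',np.degrees(th),'o',o,'resid',((M@r.T+o)-P).round(4).tolist())
pickle.dump((th,r,o),open('fix.pkl','wb'))
inv=lambda p:r.T@(p[:2]-o)*1e3
g=cv2.cvtColor(im,cv2.COLOR_BGR2GRAY)
m=(im.max(2)<60).astype(np.uint8);m[:60]=0;m[170:]=0;m[:,:300]=0;m[:,400:]=0
c=max(cv2.findContours(m,0,1)[0],key=cv2.contourArea);print('black knob',cv2.boundingRect(c))
for q in [(350,84),(349,155),(350,120)]: print(inv(ray(f,*q,.101)), ray(f,*q,.101))
print('knob by fixture',r@[0,.12]+o, 'proj top',proj(f,[*(r@[0,.12]+o),.101]))
cv2.imwrite('pics/c3.png',cv2.resize(im[185:275,285:385],None,fx=6.5,fy=6.5,interpolation=2))
```

```text
[[0.432, 0.2622], [0.5784, 0.276], [0.6049, -0.01]] [0.14701183 0.28715447]
th 5.199371992358515 o [0.50733711 0.10965502] resid [[-0.0019, 0.0011], [0.0011, 0.0009], [0.0008, -0.002]]
black knob (313, 83, 66, 73)
[-13.84706983 138.41276365] [0.48100382 0.24624343 0.101     ]
[ 13.77785363 100.67762389] [0.5119347  0.21116697 0.101     ]
[2.07486352e-02 1.20050349e+02] [0.49647861 0.22921329 0.101     ]
knob by fixture [0.49646251 0.22916127] proj top [349.93066303 120.04392895]
```

View pics/c3.png

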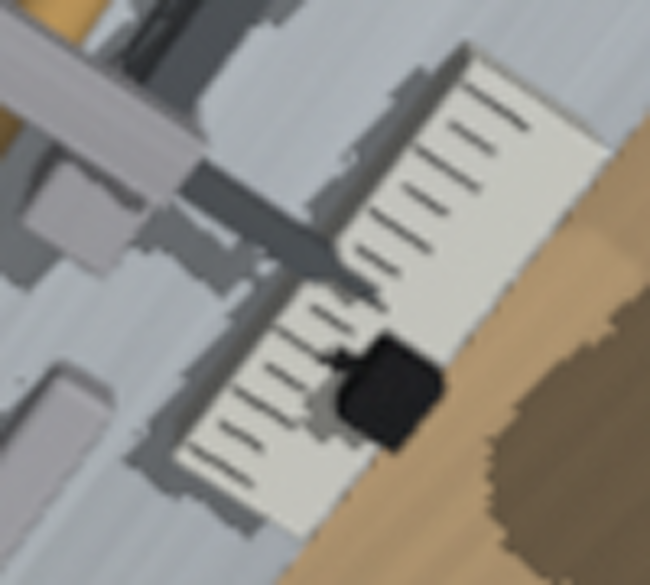

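Run:
```python
from h import *
import pickle
f=pickle.load(open('w2.pkl','rb')); th,r,o=pickle.load(open('fix.pkl','rb'))
inv=lambda p:r.T@(p[:2]-o)*1e3
c=lambda u,v:(285+u/6.5,185+v/6.5)
print('needle',inv(ray(f,*c(382,305),.03)))
for z in(.028,.03,.032): print('clip',inv(ray(f,*c(325,357),z)), 'body',inv(ray(f,*c(390,393),z)))
print('bar ends',inv(ray(f,*c(470,45),.026)),inv(ray(f,*c(175,458),.026)))
```

```text
needle [67.30514843 31.671774  ]
clip [65.92952418 19.03465979] body [77.74300133 20.01790191]
clip [65.32502001 19.69781611] body [77.05762337 20.67432707]
clip [64.72051584 20.36097244] body [76.3722454  21.33075223]
bar ends [54.276473 71.505129] [57.49384352 -9.35428375]
```

servo_tool(
  moves=[
    [[30.4,10,0,0,0,0,85],[30.4,10,0,0,0,0,85],[0,0,35,0,0,0,60],[0,0,35,0,0,0,50],[0,0,29,0,0,0,40],[0,0,0,0,0,0,40],[0,0,0,0,0,0,0],[0,0,0,0,0,0,0],[0,0,0,0,0,0,0],[0,0,0,0,0,0,0]],
  ],
)

```text
time: 2.95
tool_pos: [0.4972, 0.2294, 0.0943]
tool_rot: [0.001, 0.415, 0.91, 0.0]
contact_force: [-2.8, -3.2, 6.1]
gripper_width: 0.149
grasp_force: 60.2
```

servo_tool(
  moves=[
    [[0,0,0,0,0,8,0],[0,0,0,0,0,8,0],[0,0,0,0,0,8,0],[0,0,0,0,0,8,0],[0,0,0,0,0,8,0],[0,0,0,0,0,8,0],[0,0,0,0,0,8,0],[0,0,0,0,0,8,0],[0,0,0,0,0,8,0],[0,0,0,0,0,8,0],[0,0,0,0,0,0,0]],
  ],
)

```text
time: 4.32
tool_pos: [0.4973, 0.2294, 0.0943]
tool_rot: [0.001, 0.903, 0.43, 0.001]
contact_force: [-2.1, -2.9, 5.7]
gripper_width: 0.148
grasp_force: 60.2
```

Run:
```python
from h import *
import pickle
f=grab('wrist','w3.png'); pickle.dump(f,open('w3.pkl','wb'))
p,T,s=tool(); print(p,np.degrees(np.arctan2(T[1,1],T[0,1])),s['time'],f['eye'],s['ft_torque'])
th,r,o=pickle.load(open('fix.pkl','rb'))
c=proj(f,[*(r@[.065,.022]+o),.03]);print(c)
u,v=np.clip(c.astype(int),[60,45],[580,355])
cv2.imwrite('pics/c4.png',cv2.resize(f['image'][v-45:v+45,u-60:u+60],None,fx=6.5,fy=6.5,interpolation=2)); print(u-60,v-45)
```

```text
[0.49729586 0.22933917 0.09430622] -39.07338984285553 4.375 [0.54047947 0.28361343 0.22368872] [-0.5388961   0.52881398 -0.26937803]
[489.06921345 251.61525924]
429 206
```

View pics/c4.png

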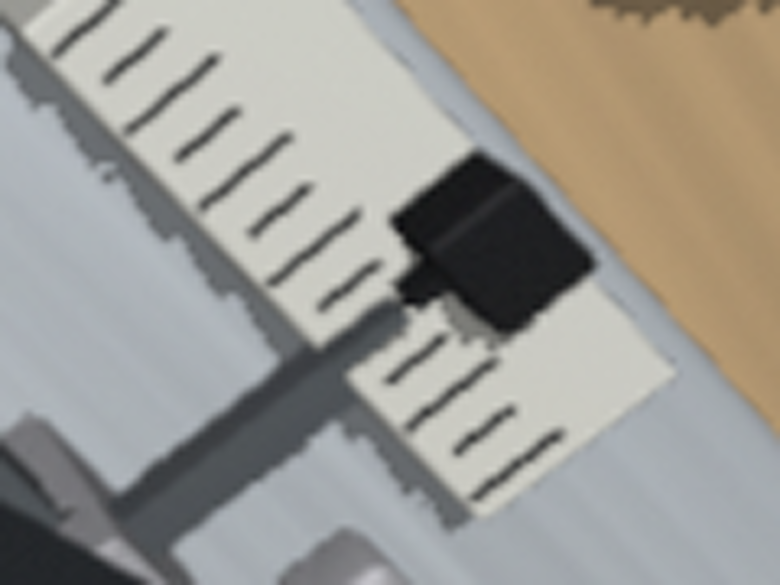

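The needle tip (396,308) almost meets the clip tip (404,295) in this crop. Next I'll compute the remaining y difference.

Run:
```python
from h import *
import pickle
f=pickle.load(open('w3.pkl','rb')); th,r,o=pickle.load(open('fix.pkl','rb'))
inv=lambda p:r.T@(p[:2]-o)*1e3
c=lambda u,v:(429+u/6.5,206+v/6.5)
for q in [(396,308),(404,295),(396,283),(412,306),(388,297),(404,318),(310,352),(345,382)]: print(q,inv(ray(f,*c(*q),.03)))
g=f['image'][206:296,429:549].max(2); print(g[38:54,54:70])
```

```text
(396, 308) [64.63839636 20.52129013]
(404, 295) [66.10801541 21.15627422]
(396, 283) [66.31804634 22.85504051]
(412, 306) [65.96446378 19.54526697]
(388, 297) [64.78415691 22.13114761]
(404, 318) [64.5597145  19.00022381]
(310, 352) [55.20606492 22.66726301]
(345, 382) [55.75324669 17.2615232 ]
[[203 202 202 202 203 202 202 193 149  66  21  23  37  43  37  33]
 [202 202 202 191 187 202 202 202 175 105  67  24  28  34  34  33]
 [203 192 157 116 137 187 203 202 175 100  51  20  19  28  31  33]
 [184 132  80  95 162 195 202 184 126  60  27  24  23  23  27  32]
 [127  86 136 180 195 203 184 127  60  27  26  26  24  27  22  26]
 [ 85 141 190 203 202 183 126  60  25  28  27  28  31  30  28  24]
 [142 191 203 202 202 193 148  49  27  28  28  30  34  34  38  34]
 [190 203 203 202 187 160 142  91  38  29  33  34  32  50  87  92]
 [202 202 193 166 126  94  92  75  32  29  34  48 126 152 117 119]
 [202 186 143  99  75  68  70  72 126 149 101 137 187 176 124 123]
 [186 138  84  67  68  70  79  84 125 172 181 190 203 194 162 124]
 [137  85  68  68  71  81  85  88 113 171 202 203 203 203 176 123]
 [ 84  68  70  77  84  86  89  98 146 193 202 202 203 203 194 162]
 [ 68  70  79  86  88  92 105 117 161 202 202 203 183 141 137 165]
 [ 70  78  86  86  92 107 149 182 191 202 201 184 126  69 130 190]
 [ 80  86  87  92 107 149 191 203 202 202 184 127  86 138 187 202]]
```

servo_tool(
  moves=[
    [[0,0,0,0,0,0,40],[0,0,0,0,0,0,40],[0,0,-30,0,0,0,40],[0,0,-20,0,0,0,40],[-22.3,30.9,0,0,0,0,40],[-22.3,30.9,0,0,0,0,40],[-22.3,30.9,0,0,0,0,40],[-22.3,30.9,0,0,0,0,40],[0,0,32,0,0,0,40],[0,0,32,0,0,0,40],[0,0,0,0,0,0,40]],
  ],
)

```text
time: 5.75
tool_pos: [0.534, 0.0821, 0.0757]
tool_rot: [-0.001, 0.903, 0.43, -0.003]
contact_force: [-0.1, -0.1, -0.1]
gripper_width: 0.469
grasp_force: 0.0
```

Run:
```python
from h import *
import pickle
f=grab('wrist','w4.png'); pickle.dump(f,open('w4.pkl','wb'))
p,T,s=tool(); print(p,np.degrees(np.arctan2(T[1,1],T[0,1])),s['time'],f['eye'])
th,r,o=pickle.load(open('fix.pkl','rb'))
print('eye fix',r.T@(f['eye'][:2]-o))
c=proj(f,[*(r@[.065,.022]+o),.03]);print(c)
u,v=np.clip(c.astype(int),[40,30],[600,370])
cv2.imwrite('pics/c5.png',cv2.resize(f['image'][v-30:v+30,u-40:u+40],None,fx=10,fy=10,interpolation=2)); print(u-40,v-30)
```

```text
[0.53551923 0.08225531 0.07777038] -39.058487461514325 5.8 [0.57814621 0.13638416 0.20477464]
eye fix [0.07293999 0.02020232]
[307.48971457 111.9894596 ]
267 81
```

View pics/c5.png

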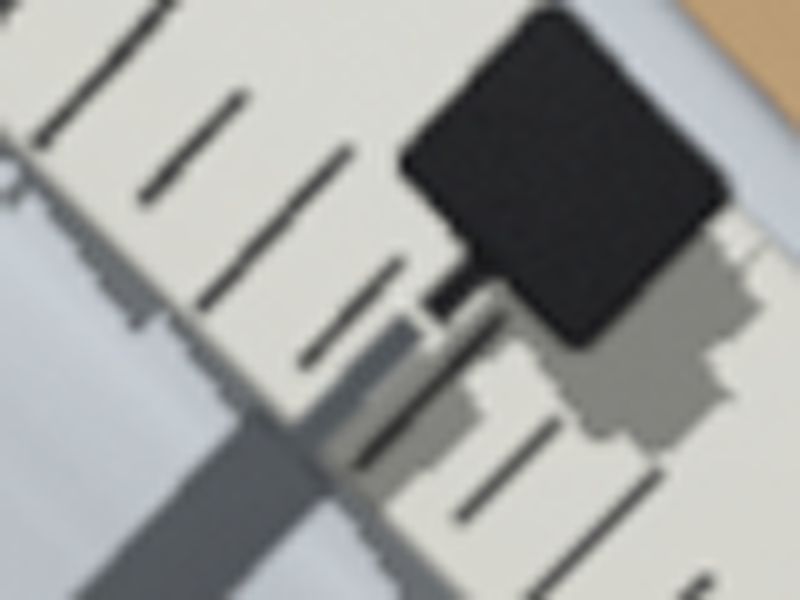

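Clear view from above: the needle's centre line is about 8 crop px (about 0.45 mm) on the +y side of the clip tip (436,309), so about 3.3° more is needed. I'll regrip the knob and turn it.

servo_tool(
  moves=[
    [[0,0,-32,0,0,0,40],[0,0,-32,0,0,0,40],[22.3,-30.9,0,0,0,0,40],[22.3,-30.9,0,0,0,0,40],[22.3,-30.9,0,0,0,0,40],[22.3,-30.9,0,0,0,0,40],[0,0,24,0,0,0,40],[0,0,23,0,0,0,40],[0,0,0,0,0,0,0],[0,0,0,0,0,0,0],[0,0,0,0,0,0,0],[0,0,0,0,0,0,0]],
  ],
)

```text
time: 7.3
tool_pos: [0.4972, 0.2295, 0.0969]
tool_rot: [0.0, 0.903, 0.43, 0.001]
contact_force: [-1.1, -0.8, 4.1]
gripper_width: 0.147
grasp_force: 62.1
```

servo_tool(
  moves=[
    [[0,0,0,0,0,2,0],[0,0,0,0,0,1.5,0],[0,0,0,0,0,0,0],[0,0,0,0,0,0,40],[0,0,0,0,0,0,40],[0,0,-30,0,0,0,40],[0,0,-20,0,0,0,40],[-22.3,30.9,0,0,0,0,40],[-22.3,30.9,0,0,0,0,40],[-22.3,30.9,0,0,0,0,40],[-22.3,30.9,0,0,0,0,40],[0,0,0,0,0,0,40]],
  ],
)

```text
time: 8.8
tool_pos: [0.5277, 0.0783, 0.1458]
tool_rot: [0.0, 0.916, 0.401, 0.0]
contact_force: [-0.2, 0.5, -0.1]
gripper_width: 0.469
grasp_force: 0.0
```

servo_tool(
  moves=[
    [[0,0,32,0,0,0,40],[0,0,29,0,0,0,40],[0,0,0,0,0,0,40]],
  ],
)

```text
time: 9.18
tool_pos: [0.5248, 0.0809, 0.0818]
tool_rot: [-0.001, 0.915, 0.403, -0.003]
contact_force: [0.4, 0.1, -0.1]
gripper_width: 0.468
grasp_force: 0.0
```

Run:
```python
from h import *
import pickle
f=grab('wrist','w5.png'); pickle.dump(f,open('w5.pkl','wb'))
p,T,s=tool(); print(p,np.degrees(np.arctan2(T[1,1],T[0,1])),s['time'],f['eye'])
th,r,o=pickle.load(open('fix.pkl','rb'))
# rectify z=30 plane in fixture axes: 10 px/mm, x 45..90, y 5..45  (inverse map; columns = y, rows = x)
for nm in ('w4','w5'):
    f=pickle.load(open(nm+'.pkl','rb'))
    ys=np.arange(5,45,.1); xs=np.arange(45,90,.1)
    W=np.array([[proj(f,[*(r@[x/1e3,y/1e3]+o),.03]) for y in ys[[0,-1]]] for x in xs[[0,-1]]],np.float32).reshape(4,2)
    H=cv2.getPerspectiveTransform(np.float32([[0,0],[399,0],[0,449],[399,449]]),W)
    a=cv2.warpPerspective(f['image'],H,(400,450),flags=cv2.INTER_CUBIC|cv2.WARP_INVERSE_MAP).max(2).astype(float)
    cv2.imwrite('pics/r_%s.png'%nm,a)
    for x in (52,54,60,61,62,63,64,65,66,67,68,76,78):
        row=a[int((x-45)*10)-3:int((x-45)*10)+4].mean(0); print(nm,x,[(round(ys[i],1)) for i in range(1,400) if (row[i]<95)!=(row[i-1]<95)])
```

```text
[0.52628654 0.08082238 0.08367211] -42.51614451446994 9.225 [0.57216052 0.13233109 0.21080802]
w4 52 [np.float64(18.9), np.float64(23.9)]
w4 54 [np.float64(18.9), np.float64(23.9)]
w4 60 [np.float64(6.6), np.float64(6.7), np.float64(12.4), np.float64(12.6), np.float64(17.9), np.float64(18.9), np.float64(21.1), np.float64(21.8), np.float64(24.0), np.float64(24.4), np.float64(30.0), np.float64(30.3), np.float64(35.9), np.float64(36.3), np.float64(41.9), np.float64(42.0)]
w4 61 [np.float64(6.6), np.float64(6.7), np.float64(12.4), np.float64(12.6), np.float64(17.9), np.float64(18.9), np.float64(21.1), np.float64(22.0), np.float64(30.1), np.float64(30.4), np.float64(35.8), np.float64(36.4), np.float64(41.8), np.float64(42.1)]
w4 62 [np.float64(6.6), np.float64(6.7), np.float64(12.4), np.float64(12.6), np.float64(18.0), np.float64(18.9), np.float64(21.1), np.float64(22.0), np.float64(24.2), np.float64(24.4), np.float64(30.0), np.float64(30.4), np.float64(36.0), np.float64(36.3), np.float64(41.8), np.float64(42.1)]
w4 63 [np.float64(6.6), np.float64(6.7), np.float64(12.5), np.float64(12.6),
[... 2710 characters left out ...]
 np.float64(18.9), np.float64(20.8), np.float64(21.7), np.float64(24.2), np.float64(24.3), np.float64(30.1), np.float64(30.2), np.float64(41.9), np.float64(42.1)]
w5 67 [np.float64(6.5), np.float64(6.7), np.float64(17.9), np.float64(18.9), np.float64(20.5), np.float64(22.0), np.float64(30.0), np.float64(30.4), np.float64(41.8), np.float64(42.2)]
w5 68 [np.float64(6.5), np.float64(6.7), np.float64(17.9), np.float64(18.8), np.float64(20.4), np.float64(22.0), np.float64(30.2), np.float64(30.3)]
w5 76 [np.float64(14.2), np.float64(28.3)]
w5 78 [np.float64(14.2), np.float64(28.4)][ WARN:0@0.324] global loadsave.cpp:1063 imwrite_ Unsupported depth image for selected encoder is fallbacked to CV_8U.
```

servo_tool(
  moves=[
    [[0,0,-58,0,0,0,60],[0,0,-58,0,0,0,60],[-36.8,44,0,0,0,0,85],[-36.8,44,0,0,0,0,85],[-36.8,44,0,0,0,0,85],[-36.8,44,0,0,0,0,85],[-36.8,44,0,0,0,0,85],[-36.8,44,0,0,0,0,85],[0,0,0,0,0,10,85],[0,0,0,0,0,10,85],[0,0,0,0,0,10,85],[0,0,0,0,0,8,85]],
  ],
)

```text
time: 10.72
tool_pos: [0.5732, -0.2611, 0.2029]
tool_rot: [0.001, 0.997, 0.08, 0.001]
contact_force: [0.1, -0.4, -0.1]
gripper_width: 0.995
grasp_force: 0.0
```

Run:
```python
from h import *
import pickle
f=grab('wrist','w6.png'); pickle.dump(f,open('w6.pkl','wb'))
p,T,s=tool(); print(p,np.degrees(np.arctan2(T[1,1],T[0,1])),s['time'],f['eye'])
```

```text
[ 0.57320429 -0.26107633  0.20280222] -80.95753819952762 10.775 [ 0.64129493 -0.24991428  0.33233436]
```

View pics/w6.png

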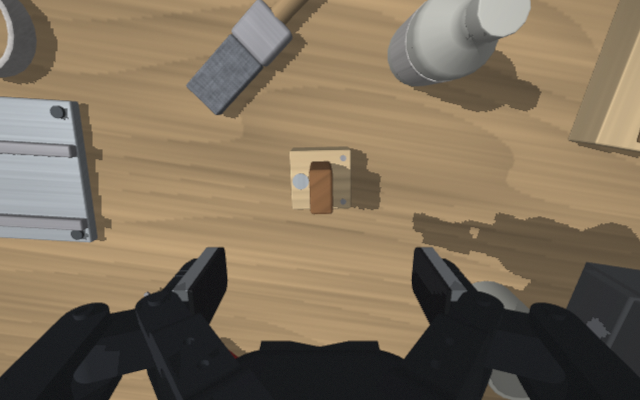

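Carrier in the wrist view: sled top corners about (290,149), (350,148), (352,208), (292,209); grip top about (309-332, 190-213); disc (300,181) facing the fixture.

Run:
```python
from h import *
import pickle
f=pickle.load(open('w6.pkl','rb')); im=f['image']; hsv=cv2.cvtColor(im,cv2.COLOR_BGR2HSV)
sub=im[140:220,280:390]
# grip: brown (darker, saturated)
m=((hsv[...,1]>130)&(hsv[...,2]<175)&(hsv[...,0]<14)).astype(np.uint8); m[:150]=0;m[220:]=0;m[:,:295]=0;m[:,345:]=0
c=max(cv2.findContours(m,0,1)[0],key=cv2.contourArea); print('grip',cv2.boundingRect(c),cv2.minAreaRect(c))
P=np.array([ray(f,*q,.028) for q in [(290.5,149),(350,148),(352,208),(292,209.5)]])[:,:2]
print(P.round(4).tolist(),np.linalg.norm(P-np.roll(P,-1,0),axis=1),P.mean(0))
for a,b in((0,1),(3,2),(3,0),(2,1)): d=P[b]-P[a];print(np.degrees(np.arctan2(d[1],d[0])))
print('disc',ray(f,300,181,.028))
for q in [(309,190),(332,190),(332,213),(310,213.5)]: print(ray(f,*q,.074))
# print top-face split rows
print(im[155:218:3,321].tolist())
```

```text
grip (316, 178, 1, 1) ((316.0, 178.0), (0.0, 0.0), 0.0)
[[0.5977, -0.2299], [0.6078, -0.2863], [0.5484, -0.2997], [0.5371, -0.2397]] [0.05730914 0.06085601 0.06098761 0.06135523] [ 0.57277348 -0.2639102 ]
-79.83665011885923
-79.32044945771041
9.221930734139256
12.67600166948341
disc [ 0.56785985 -0.243491    0.028     ]
[ 0.57242793 -0.25312078  0.074     ]
[ 0.5755405  -0.27237544  0.074     ]
[ 0.55524053 -0.275906    0.074     ]
[ 0.55175218 -0.25716826  0.074     ]
[[140, 179, 203], [142, 181, 206], [91, 117, 137], [41, 58, 78], [44, 61, 82], [61, 88, 121], [69, 102, 141], [70, 102, 142], [65, 94, 130], [66, 96, 132], [68, 100, 137], [69, 100, 138], [68, 99, 137], [69, 100, 138], [66, 97, 133], [66, 97, 133], [67, 98, 135], [68, 99, 136], [66, 96, 133], [58, 84, 117], [104, 139, 163]]
```

servo_tool(
  moves=[
    [[0,2.4,45,0,0,-1.4,85],[0,0,45,0,0,0,60],[0,0,40,0,0,0,60],[0,0,20,0,0,0,60],[0,0,0,0,0,0,60],[0,0,0,0,0,0,0],[0,0,0,0,0,0,0],[0,0,0,0,0,0,0],[0,0,0,0,0,0,0],[0,0,0,0,0,0,0]],
  ],
)

```text
time: 12.02
tool_pos: [0.574, -0.2641, 0.0526]
tool_rot: [0.001, 0.996, 0.095, 0.001]
contact_force: [0.4, -0.1, 6.5]
gripper_width: 0.229
grasp_force: 59.8
```

Run:
```python
from h import *
p,T,s=tool(); print(p,np.degrees(np.arctan2(T[1,1],T[0,1])),s['gripper_width'],s['contact_force'],T.round(4).tolist())
import pickle; th,r,o=pickle.load(open('fix.pkl','rb')); print(np.degrees(th), r@[0,-.085]+o, r@[0,-.0288]+o)
```

```text
[ 0.57395781 -0.2641059   0.05257852] -79.14987769928793 0.229376306792667 [ 0.41620242 -0.09480092  6.51913889] [[0.9821, 0.1882, 0.003], [0.1882, -0.9821, -0.0017], [0.0027, 0.0023, -1.0]]
5.199371992358515 [0.51503996 0.02500476] [0.50994702 0.08097352]
```

servo_tool(
  moves=[
    [[0,0,-20,0,0,0,0],[0,0,-40,0,0,0,0],[-0.6,-49.1,0,0,0,0,0],[-0.6,-49.1,0,0,0,0,0],[-0.6,-49.1,0,0,0,0,0],[-0.6,-49.1,0,0,0,0,0],[-0.6,-49.1,0,0,0,0,0],[-0.6,-49.1,0,0,0,0,0],[0,0,0,0,0,5.6,0],[0,0,0,0,0,0,0]],
  ],
)

```text
time: 13.28
tool_pos: [0.5134, 0.0257, 0.1108]
tool_rot: [0.0, 0.999, 0.047, 0.0]
contact_force: [1.1, -0.2, -1.6]
gripper_width: 0.223
grasp_force: 59.8
```

Run:
```python
from h import *
import pickle
f=grab('wrist','w7.png'); pickle.dump(f,open('w7.pkl','wb'))
th,r,o=pickle.load(open('fix.pkl','rb'))
p,T,s=tool(); print(p,np.degrees(np.arctan2(T[1,1],T[0,1])),s['time'],s['contact_force'],'tcp fix',r.T@(p[:2]-o)*1e3)
cv2.imwrite('pics/w7v.png',f['image'])
```

```text
[0.51359501 0.02523241 0.1107479 ] -84.65464052303221 13.325 [-1.04010725 -0.35890496 -2.23794686] tcp fix [ -1.4183727  -84.64234857]
```

View pics/w7v.png

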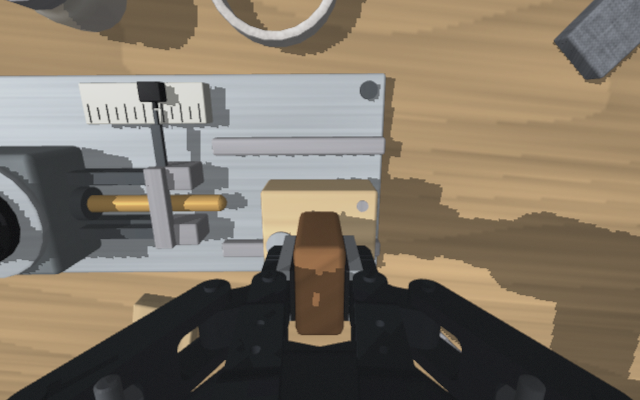

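The carrier hovers over the track: its top edge is at row about 191 (cols 262-376), the +x rail's inner edge at row about 154, plunger nose at (225,203), and the needle meets the clip tip at (158,104). Next I'll compute lateral clearance.

Run:
```python
from h import *
import pickle
f=pickle.load(open('w7.pkl','rb')); th,r,o=pickle.load(open('fix.pkl','rb'))
inv=lambda p:(r.T@(p[:2]-o)*1e3).round(2)
g=cv2.cvtColor(f['image'],cv2.COLOR_BGR2GRAY).astype(float)
def edge(c,a,b):
    d=np.gradient(g[a:b,c-2:c+3].mean(1)); i=np.abs(d).argmax(); return a+i,round(d[i],1)
for c in (230,290,350,375): q=edge(c,147,165); print('rail',c,q,inv(ray(f,c,q[0],.022)))
for c in (270,300,340,370): q=edge(c,186,197); print('sled',c,q,inv(ray(f,c,q[0],.0862)))
for c in (225,240,255):
  print('railL',c,[(k,inv(ray(f,c,q,.022))) for k,q in [('hi',edge(c,232,248)[0]),('lo',edge(c,249,264)[0])]])
print('nose',inv(ray(f,226,203,.025)), 'sled corners',inv(ray(f,262,191,.0862)),inv(ray(f,376,191,.0862)))
```

```text
rail 230 (np.int64(155), np.float64(20.6)) [ 34.3  -22.52]
rail 290 (np.int64(156), np.float64(33.6)) [ 33.75 -64.15]
rail 350 (np.int64(155), np.float64(40.7)) [  34.59 -105.82]
rail 375 (np.int64(155), np.float64(23.2)) [  34.65 -123.18]
sled 270 (np.int64(190), np.float64(32.6)) [ 26.46 -59.52]
sled 300 (np.int64(190), np.float64(31.9)) [ 26.52 -74.68]
sled 340 (np.int64(190), np.float64(32.1)) [ 26.58 -94.9 ]
sled 370 (np.int64(190), np.float64(32.5)) [  26.64 -110.07]
railL 225 [('hi', array([-32.15, -13.81])), ('lo', array([-43.76, -12.89]))]
railL 240 [('hi', array([-28.85, -25.3 ])), ('lo', array([-43.73, -24.33]))]
railL 255 [('hi', array([-28.82, -36.54])), ('lo', array([-43.69, -35.76]))]
nose [  0.32 -17.94] sled corners [ 25.93 -55.45] [  26.12 -113.13]
```

servo_tool(
  moves=[
    [[4.2,0,0,0,0,0,0],[0,0,15,0,0,0,0],[0,0,12,0,0,0,0],[0,0,8,0,0,0,0],[0,0,5,0,0,0,0],[0,0,3,0,0,0,0],[0,0,2,0,0,0,0],[0,0,0,0,0,0,0]],
  ],
)

```text
time: 14.32
tool_pos: [0.518, 0.0256, 0.0655]
tool_rot: [0.0, 0.999, 0.046, 0.0]
contact_force: [0.6, -0.5, -1.1]
gripper_width: 0.224
grasp_force: 59.8
```

```bash
cat > st.py <<'E'
from h import *
import pickle
th,r,o=pickle.load(open('fix.pkl','rb'))
p,T,s=tool(); F=np.array(s['contact_force']); print('z',p[2],'yaw',np.degrees(np.arctan2(T[1,1],T[0,1])),'fixF',r.T@F[:2],F[2],'tq',s['ft_torque'],'tcp fix',r.T@(p[:2]-o)*1e3,s['time'])
E
python3 st.py
```

```text
z 0.0654734950344616 yaw -84.75660843769411 fixF [ 0.56986649 -0.53893533] -1.099618163879084 tq [-0.01683205  0.03345408 -0.01061493] tcp fix [  2.99002843 -84.64749926] 14.325
```

servo_tool(
  moves=[
    [[0,0,0.7,0,0,0,0],[0,0,0.7,0,0,0,0],[0,0,0.3,0,0,0,0],[0,0,0,0,0,0,0]],
  ],
)

```text
time: 14.82
tool_pos: [0.5182, 0.0257, 0.0646]
tool_rot: [0.0, 0.999, 0.046, 0.0]
contact_force: [-3.7, 0.9, 4.5]
gripper_width: 0.228
grasp_force: 61.0
```

```bash
python3 st.py
python3 - <<'E'
from h import *
import pickle
f=grab('wrist','w8.png'); th,r,o=pickle.load(open('fix.pkl','rb'))
inv=lambda p:(r.T@(p[:2]-o)*1e3).round(2)
g=cv2.cvtColor(f['image'],cv2.COLOR_BGR2GRAY).astype(float)
z=tool()[0][2]-.0526+.028
for c in (300,370):
    a,b=[int(proj(f,[*(r@[x,-.085]+o),zz])[1]) for x,zz in((.038,.022),(.022,z))]
    col=g[a:b,c-2:c+3].mean(1); d=np.gradient(col)
    print(c,[(a+i,round(d[i]),inv(ray(f,c,a+i,.022))[0],inv(ray(f,c,a+i,z))[0]) for i in range(len(d)) if abs(d[i])>12])
E
```

```text
z 0.06461839070464684 yaw -84.75470230110042 fixF [-3.57043416  1.22859479] 4.5259016949269935 tq [ 0.02730677  0.51915701 -0.07361305] tcp fix [  3.15664126 -84.63299976] 14.825
300 [(173, -16, np.float64(36.25), np.float64(40.05)), (174, -26, np.float64(35.68), np.float64(39.54)), (176, 38, np.float64(34.54), np.float64(38.52)), (178, -24, np.float64(33.4), np.float64(37.5)), (179, -40, np.float64(32.83), np.float64(36.99)), (180, -15, np.float64(32.25), np.float64(36.48)), (189, 14, np.float64(27.04), np.float64(31.81)), (190, 33, np.float64(26.46), np.float64(31.29)), (191, 26, np.float64(25.87), np.float64(30.77))]
370 [(173, -20, np.float64(36.3), np.float64(40.1)), (175, 31, np.float64(35.16), np.float64(39.08)), (179, -14, np.float64(32.88), np.float64(37.03)), (180, -16, np.float64(32.3), np.float64(36.52)), (181, -14, np.float64(31.73), np.float64(36.01)), (182, -14, np.float64(31.15), np.float64(35.49)), (189, 14, np.float64(27.09), np.float64(31.86)), (190, 33, np.float64(26.51), np.float64(31.33)), (191, 25, np.float64(25.92), np.float64(30.81))]
```

servo_tool(
  moves=[
    [[-0.5,-6,-0.3,0,0,0,0],[0,-8,0,0,0,0,0],[0,-8,0,0,0,0,0],[0,-8,0,0,0,0,0],[0,-7,0,0,0,0,0],[0,-6,0,0,0,0,0],[0,-5,0,0,0,0,0],[0,-3,0,0,0,0,0],[0,0,0,0,0,0,0]],
  ],
)

```text
time: 16.0
tool_pos: [0.5133, 0.0756, 0.0646]
tool_rot: [0.001, 0.999, 0.046, 0.001]
contact_force: [0.4, -7.1, 6.1]
gripper_width: 0.23
grasp_force: 61.0
```

```bash
python3 st.py
```

```text
z 0.0645584441836815 yaw -84.7241810896407 fixF [-0.22069198 -7.085925  ] 6.1331120395402365 tq [-1.37934702 -0.18506716 -0.02534251] tcp fix [  2.84372576 -34.43247861] 16.0
```

servo_tool(
  moves=[
    [[0,-2,0,0,0,0,0],[0,-2,0,0,0,0,0],[0,0,0,0,0,0,0]],
  ],
)

```text
time: 16.38
tool_pos: [0.513, 0.0791, 0.0646]
tool_rot: [0.002, 0.999, 0.046, 0.001]
contact_force: [0.3, -9.3, 5.6]
gripper_width: 0.23
grasp_force: 61.0
```

```bash
python3 st.py
```

```text
z 0.06461940738163105 yaw -84.729473373014 fixF [-0.55593739 -9.32166281] 5.598114102368127 tq [-1.64058017 -0.18126092 -0.05989596] tcp fix [  2.8713129  -30.89259775] 16.375
```

servo_tool(
  moves=[
    [[0,-0.7,0,0,0,0,0],[0,-0.5,0,0,0,0,0],[0,0,0,0,0,0,0]],
  ],
)

```text
time: 16.75
tool_pos: [0.5129, 0.0801, 0.0646]
tool_rot: [0.002, 0.999, 0.046, 0.001]
contact_force: [1.5, -9.5, 6.2]
gripper_width: 0.227
grasp_force: 61.0
```

```bash
python3 st.py
```

```text
z 0.06463395629571614 yaw -84.73072532536423 fixF [ 0.59678714 -9.56878013] 6.17073383351394 tq [-1.83704671 -0.22150395 -0.09860973] tcp fix [  2.84490637 -29.93416024] 16.75
```

servo_tool(
  moves=[
    [[0,-0.5,0,0,0,0,0],[0,-0.5,0,0,0,0,0],[0,0,0,0,0,0,0]],
  ],
)

```text
time: 17.12
tool_pos: [0.5129, 0.0807, 0.0647]
tool_rot: [0.002, 0.999, 0.046, 0.001]
contact_force: [0.4, -10.6, 6.3]
gripper_width: 0.227
grasp_force: 61.0
```

```bash
python3 st.py
```

```text
z 0.06467059351497889 yaw -84.7212678220442 fixF [ -0.55185437 -10.58652727] 6.258590805161932 tq [-2.05382998 -0.21573304 -0.0323955 ] tcp fix [  2.87330347 -29.31313318] 17.125
```

servo_tool(
  moves=[
    [[0,-0.5,0,0,0,0,0],[0,0,0,0,0,0,0]],
  ],
)

```text
time: 17.38
tool_pos: [0.5128, 0.0808, 0.0647]
tool_rot: [0.003, 0.999, 0.046, 0.001]
contact_force: [1.0, -13.5, 6.7]
gripper_width: 0.224
grasp_force: 61.1
```

```bash
python3 st.py
```

```text
z 0.06470458445388341 yaw -84.70950468823392 fixF [ -0.26813439 -13.56757887] 6.7137768639431075 tq [-2.27726251 -0.17859248  0.01230587] tcp fix [  2.86963419 -29.22121386] 17.375
```

servo_tool(
  moves=[
    [[0,-0.5,0,0,0,0,0],[0,-0.5,0,0,0,0,0],[0,-0.5,0,0,0,0,0],[0,-0.4,0,0,0,0,0],[0,0,0,0,0,0,0],[0,0,0,0,0,0,0]],
  ],
)

```text
time: 18.12
tool_pos: [0.5129, 0.0812, 0.0648]
tool_rot: [0.005, 0.999, 0.047, 0.001]
contact_force: [0.2, -18.1, 6.8]
gripper_width: 0.227
grasp_force: 61.2
```

```bash
python3 st.py
python3 - <<'E'
from h import *
import pickle
f=grab('wrist','w9.png'); cv2.imwrite('pics/w9.png',f['image'])
th,r,o=pickle.load(open('fix.pkl','rb'))
c=proj(f,[*(r@[.03,0]+o),.03]);print(c, 'corner rows/cols; face expected y=1.2:',[proj(f,[*(r@[x,.0012]+o),.036]).round(1).tolist() for x in(.028,.012)])
u,v=np.clip(c.astype(int),[100,75],[540,325]);print(u-100,v-75)
cv2.imwrite('pics/c9.png',cv2.resize(f['image'][v-75:v+75,u-100:u+100],None,fx=4,fy=4,interpolation=2))
E
```

```text
z 0.06484018253677654 yaw -84.65758360504482 fixF [ -1.41315516 -18.02749241] 6.846949634794012 tq [-3.29539561 -0.17482432  0.14823474] tcp fix [  2.95098959 -28.88787234] 18.125
[264.27126479 187.00463239] corner rows/cols; face expected y=1.2: [[260.3, 193.6], [261.8, 222.4]]
164 112
```

View pics/c9.png

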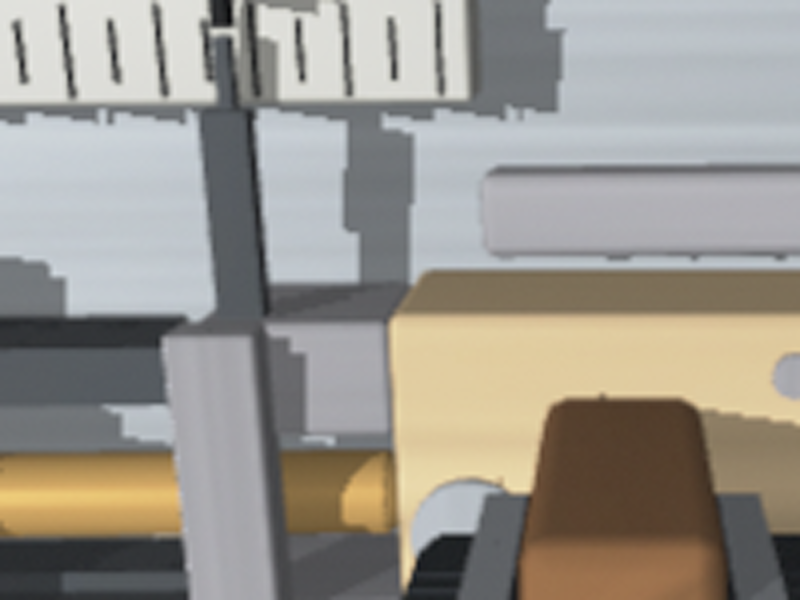

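The carrier face lies against the post with its edge parallel to the bridge, and the needle is still on the clip tip. I'll add a little push and level the slight pitch.

servo_tool(
  moves=[
    [[0,-0.3,0,0.3,0,0,0],[0,-0.4,0,0.3,0,0,0],[0,0,0,0,0,0,0],[0,0,0,0,0,0,0]],
  ],
)

```text
time: 18.68
tool_pos: [0.513, 0.081, 0.0647]
tool_rot: [0.001, 0.999, 0.047, 0.001]
contact_force: [1.4, -20.3, 5.2]
gripper_width: 0.225
grasp_force: 61.3
```

```bash
python3 st.py
python3 - <<'E'
from h import *
print(tool()[1][:,2])
E
```

```text
z 0.06467709025241844 yaw -84.62349225490482 fixF [ -0.48350111 -20.34418591] 5.247278114185289 tq [-3.92504249 -0.31701113  0.22225019] tcp fix [  3.01370912 -29.040561  ] 18.675
[ 0.00111862 -0.00106827 -0.9999988 ]
```

servo_tool(
  moves=[
    [[0,-0.4,0,0.1,0,0,0],[0,-0.3,0,0,0,0,0],[0,0,0,0,0,0,0],[0,0,0,0,0,0,0]],
  ],
)

```text
time: 19.18
tool_pos: [0.5129, 0.0811, 0.0647]
tool_rot: [0.0, 0.999, 0.047, 0.0]
contact_force: [0.9, -22.8, 5.0]
gripper_width: 0.226
grasp_force: 61.2
```

```bash
python3 st.py
python3 - <<'E'
from h import *
import pickle
th,r,o=pickle.load(open('fix.pkl','rb'))
def meas(f,x,lo,hi):
    ys=np.arange(lo,hi,.1)
    m=np.float32([proj(f,[*(r@[x/1e3,y/1e3]+o),.03]) for y in ys])
    v=cv2.remap(f['image'].max(2),m[None,:,0],m[None,:,1],1)[0]
    d=ys[v<130]; return (d.min().round(1),d.max().round(1)) if len(d) else None
for f in (pickle.load(open('w7.pkl','rb')),grab('wrist','w10.png')):
    print({x:meas(f,x,15,35) for x in (52,54,76,78)})
E
```

```text
z 0.06467666907838879 yaw -84.60257185494584 fixF [ -1.19957807 -22.81657919] 4.989660429734634 tq [-4.38136082 -0.42369776  0.25884684] tcp fix [  2.98287431 -28.95815991] 19.175
{52: (np.float64(18.1), np.float64(25.7)), 54: (np.float64(15.0), np.float64(33.3)), 76: (np.float64(15.0), np.float64(30.7)), 78: (np.float64(15.0), np.float64(30.7))}
{52: (np.float64(18.2), np.float64(25.0)), 54: (np.float64(17.9), np.float64(25.0)), 76: (np.float64(15.0), np.float64(29.8)), 78: (np.float64(15.0), np.float64(29.7))}
```

```bash
python3 -c "
from plant import manip; print(manip.job_done())"
```

```text
the job is handed in; nothing more can be done
None
```

I set the stop pointer to the clip tip (within about 0.15 mm by camera) and handed the job in with the carrier held level against the stop, pressing at about 23 N in total (roughly 14 N of it on the stop by my estimate), with the pointer unmoved. Only the +x post was clearly visible; I judged the other one from the carrier's front edge lying parallel to the bridge.

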